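# Pin the slide guide and set its thumbscrew clearance

## Task

Use the wooden mallet, held by its handle, to drive the guide's raised pin fully down, then lay the mallet back on the bench clear of the guide. Next turn the thumbscrew clockwise until it seats, back it off a quarter turn, and finish still gripping its wings at that setting, so that the lock nut can be tightened while you hold it. Never push the pin with the gripper, and leave the other things where they are.

Things in the scene. Friction and masses are not known exactly. Their poses are not given: they have to be found in the camera images.
- guide: Slide guide fixed to the bench: dark steel base plate 100 x 220 x 14 mm (x, y, z) with a grey painted block on it, top at z = 40 mm, and a steel bar through it below the screw (150 mm long in x). Origin: centre of its underside on the bench top; z up. The thumbscrew stands at its y = +60 mm, the pin at its y = -60 mm (both x = 0).
- thumbscrew (a joint): Angle of the thumbscrew in rad: 0 = seated (hard stop, cannot turn further clockwise); grows as it is backed off anticlockwise seen from above. Starts between 0.7 and 1.45; can go to 4.0. Its friction is about 0.05 N m and it stays where it is left; it does not rise or sink as it turns.
- screw_grip (a point): Centre of the thumbscrew's upright flat wings, on the screw's vertical axis, 78 mm above the bench. The wings are steel, 50 mm long, 10 mm thick, 24 mm high (66 to 90 mm above the bench) with rounded ends; x axis along the wings, y axis across their thickness, z up; turns with the screw. At joint value 0 the wings lie along the guide's x axis. Below the wings: the hexagonal lock nut, 23 mm across corners, to 54 mm above the bench.
- pin (a joint): How far the pin has been driven down, in m: 0 = up, 0.012 = fully down (stop). Friction holds it where it is left; driving it down takes about 5 to 7 N; a weak spring inside cannot raise it.
- pin_top (a point): Centre of the top of the pin's flat steel head (18 mm diameter, 6 mm high): 62 mm above the bench when up, 50 mm when fully down. The pin is upright.
- mallet: Wooden mallet, 0.3 kg. It stands on one striking face with its handle level; origin: centre of that face, which starts on a flat 2 mm sheet (steel, left or right) on the bench; z up, handle towards -x.
- mallet_head (a point): Centre of the mallet's head, a dark wooden block 50 mm (along the handle) x 60 mm x 90 mm (upright, between the two striking faces); the lower striking face is 45 mm below this point. Axes as the mallet's.
- mallet_grip (a point): Point on the axis of the mallet's light wooden handle where it balances in the hand, 50 mm from the head's centre and 47 mm above the bench top at the start. The handle is 22 mm wide (y) and 26 mm high (z), and runs along x from 25 to 150 mm from the head's centre, towards -x. Axes as the mallet's.
- screwdriver: Bystander: screwdriver with a black handle, 210 mm long along its y, 27 mm wide, 25 mm high, lying on the bench; origin under its middle. It lies on one side of the guide and the mallet stands on the other; either may be left or right.

How it is judged (in metres and radians):
On the way, in this order (a step that is already met when the one before it is completed fails the run):
1. the pin is driven fully down with the mallet (value of joint pin above 0.0105 m and contact force between the fingers and mallet above 1 N), for 0.1 s.
2. the mallet stands or lies on the bench, let go, clear of the guide (height (world z) of mallet_head below 0.058 m and contact force between each of the fingers, guide and mallet below 0.1 N and linear speed of mallet below 0.03 m/s), for 0.2 s.
3. the thumbscrew is turned until it seats (value of joint thumbscrew below 0.05 rad), for 0.1 s.
At the end, for the whole second after the job is handed in: Thumbscrew, after seating (within 0.05 rad), stands still 1.25 to 1.9 rad back from the seat, gripped with over 2 N; pin down over 10.5 of its 12 mm; mallet at rest on the bench (head centre below 58 mm), not touching fingers or guide (all of step 2 and value of joint thumbscrew between 1.25 and 1.9 rad and velocity of joint thumbscrew between -0.05 and 0.05 rad/s and contact force between the fingers and thumbscrew above 2 N and value of joint pin above 0.0105 m); the arm keeps its last pose, push and grip.
It fails at once if the gripper or arm pushes on the pin (over 1 N) (contact force between any of the fingers, the arm and pin above 1 N).
It fails at once if the screwdriver is moved by more than 30 mm (distance of screwdriver from where it was at the start of the episode above 0.03 m).
It also fails if it takes over 64 s, if anything falls off the work surface, if the arm or the gripper's body presses on something with over 40 N, if the wrist force passes 120 N, or if a joint passes its speed limit or range.

## Robot

A 6-joint arm with a two-finger parallel gripper is mounted at the origin on a cart in front of the work surface, level with it; the furniture and walls round the work are solid. World frame = base frame: x ahead of the robot, y to its left, z up, the work surface at z = 0. Lengths are in mm, angles in rad, forces in N, time in s.
With the tool pointing down it reaches from about 400 to 825 mm from the base axis. Payload 7 kg.
Tool frame: the origin (TCP) lies at the very end of the fingers, on their centre line; the grasp point (between the pads) lies 19 mm behind it; z points along the fingers, y is the direction in which the jaws open and shut (so a half turn about z gives the same grasp; the last joint's range is limited). The gripper opens to 88 mm and grips with 3 to 60 N. Pads are 19 mm wide; open, the fingers measure 130 mm over their backs; the gripper's body (78 mm by 193 mm) begins 47 mm behind the grasp point.
Start: joints at [-0.907, 0.359, 0.012, 0, -1.224, -0.288], TCP at [247.709, -627.882, 226.561] pointing down, gripper open.
Joint ranges: [-3.07, 3.07], [-1.43, 2.12], [-1.02, 1.25], [-3.03, 1.67], [-3.05, -0], [-3.03, 3.03]. Speed limits (rad/s): [2.39, 2.39, 3.01, 3.14, 3.14, 3.14].

## Interface

Orientations are given as a unit quaternion [x, y, z, w].
In Python, from plant import bot gives the robot as it stands. Calls block until the motion is done:
- bot.move_ptp(position, orientation): joint-space move of the TCP to a pose.
- bot.line_to(position, velocity=150, ori=None): straight line of the TCP; ori=None keeps the orientation; velocity is the mean speed in mm/s.
- bot.move_joints(angles): joint-space move.
- bot.move_gripper(opening, force=None): finger opening in mm; force is the grip in N (None keeps the last); returns when the fingers have stopped.
- bot.pause(seconds).
- bot.solve_ik(position, orientation): joint angles nearest the present ones, or None.
- bot.read_state(): the state.
- bot.camera(name): name is "side" or "top"; returns the picture (420x560x3 uint8, red, green, blue); there is no depth.
- bot.get_calibration(name): a dict with "fx", "fy", "cx", "cy" (pixels), "view" (4x4, takes a point from world to camera coordinates). Camera axes: x right, y up, looking along -z (the intrinsics and any distortion apply to the point x, -y, -z); pixel columns grow to the right and rows downward; lengths in mm; the calibration is good to about 2 mm. A picture is of the moment at which its call begins. get_calibration takes no time and is no camera call.
A pose or a line that the arm cannot do raises bot.Unreachable and nothing moves.
- bot.close_job(): hands the job in, once; it reports no verdict.
The state is a dict: "t": time; "joint_pos": joint angles; "qvel": joint speeds; "tau": joint torques, N m; "tcp_pos": TCP position; "eef_rot": TCP orientation; "contact_force": force on the tool from outside, world axes, zero at the start; "moment": the same for the moment, N m; "width": finger opening in mm.
Only numpy, scipy, OpenCV 4.12 (cv2) and the standard library are available. Lean on these libraries where they do the work, as an engineer would, in place of code of your own. Each camera call takes 0.05 s, during which the arm holds its last target.

## Working session

There is one attempt and no reset: what is moved stays moved. The work goes in short steps, each a Python script; the robot and the scene stay as the last script left them, time stands still between calls to the robot, and variables do not carry over. Pictures are saved under pics/ and viewed, and the job is handed in when it is done.

```bash
ls; mkdir -p pics; python3 - <<'E'
from plant import bot
import cv2
for n in("top","side"):
    cv2.imwrite(f"pics/{n}0.png",bot.camera(n)[:,:,::-1]); print(n,bot.get_calibration(n))
print(bot.read_state())
E
```

```text
pics
top {'fx': 446.6999186055801, 'fy': 446.6999186055801, 'cx': 281.30611471413584, 'cy': 208.50764116435795, 'view': array([[ 2.01692835e-02, -9.99598370e-01,  1.99072427e-02,
        -1.27286086e+02],
       [ 9.96486346e-01,  2.17174499e-02,  8.08907520e-02,
        -6.00804330e+02],
       [-8.12905984e-02,  1.82057870e-02,  9.96524153e-01,
        -1.22941021e+03],
       [ 0.00000000e+00,  0.00000000e+00,  0.00000000e+00,
         1.00000000e+00]])}
side {'fx': 418.3356464712992, 'fy': 418.3356464712992, 'cx': 275.4658423268612, 'cy': 211.5429459195338, 'view': array([[-9.96301294e-01, -8.59046507e-02,  2.03028217e-03,
         5.91717263e+02],
       [ 4.79812979e-02, -5.36563820e-01,  8.42494547e-01,
        -1.68840063e+02],
       [-7.12848238e-02,  8.39475823e-01,  5.38701045e-01,
        -1.04147410e+03],
       [ 0.00000000e+00,  0.00000000e+00,  0.00000000e+00,
         1.00000000e+00]])}
{'t': 0.1, 'joint_pos': array([-9.06869531e-01,  3.59313721e-01,  1.11270092e-02, -3.17423414e-04,
       -1.22406526e+00, -2.88080505e-01]), 'qvel': array([ 1.50191096e-03, -1.51217285e-03,  2.03385659e-03,  2.08564123e-03,
        6.76033887e-06, -4.72917175e-04]), 'tau': array([-1.52336746e-03, -5.84163880e+01,  2.93749166e+01,  7.01550096e+00,
        1.01061471e-02, -5.53364100e-05]), 'tcp_pos': array([ 247.5687546 , -627.48787982,  225.70553905]), 'eef_rot': array([-1.86765866e-01,  9.82404173e-01,  7.15292402e-04, -2.00872006e-04]), 'contact_force': array([ 1.06041106, -0.22552702,  0.19535428]), 'moment': array([-0.01646845,  0.01481091,  0.01790766]), 'width': 87.54537915387385}
```

View pics/top0.png

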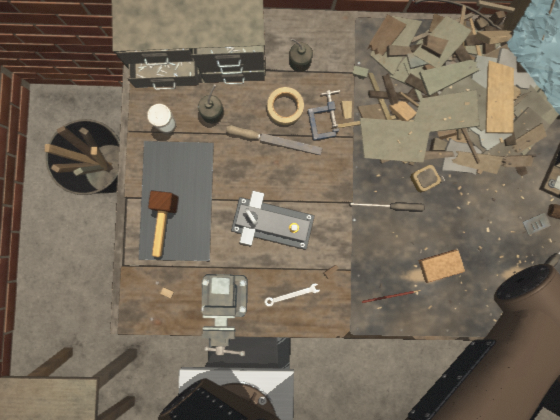

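View pics/side0.png

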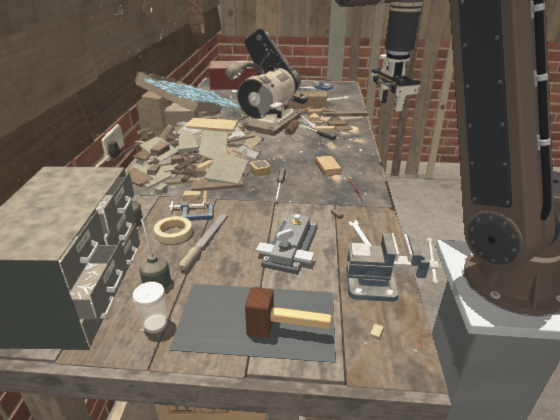

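Top view: mallet at about (160,205) on the sheet, guide at (272,220), screwdriver at about (387,206). Enlarging next.

```bash
python3 - <<'E'
import cv2
a=cv2.imread("pics/top0.png"); 
cv2.imwrite("pics/c1.png",cv2.resize(a[180:260,225:325],None,fx=7.5,fy=7.5,interpolation=cv2.INTER_CUBIC))
cv2.imwrite("pics/c2.png",cv2.resize(a[180:265,130:220],None,fx=7,fy=7,interpolation=cv2.INTER_CUBIC))
b=cv2.imread("pics/side0.png"); 
cv2.imwrite("pics/c3.png",cv2.resize(b[205:345,235:345],None,fx=4.2,fy=4.2,interpolation=cv2.INTER_CUBIC))
E
```

```text
(no output)
```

View pics/c1.png

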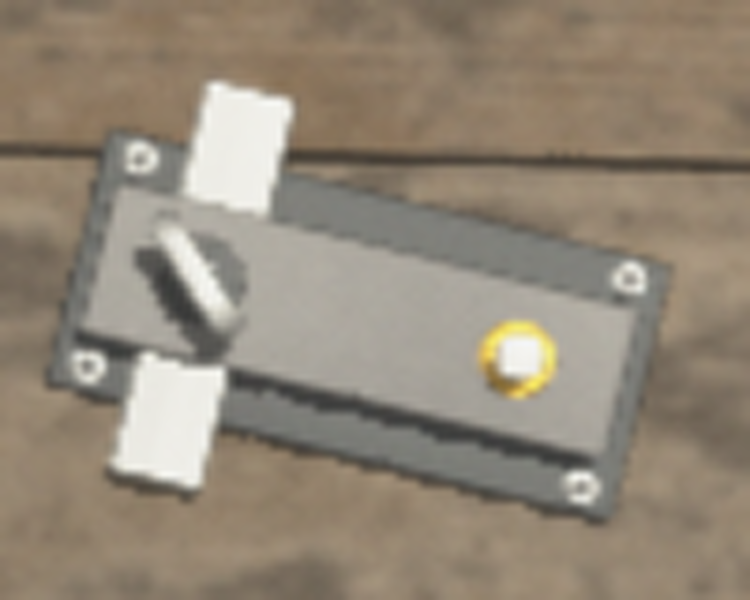

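View pics/c2.png

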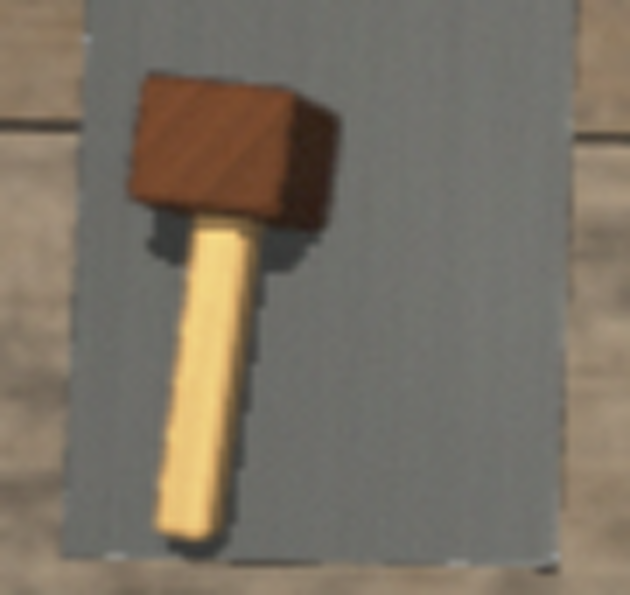

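View pics/c3.png

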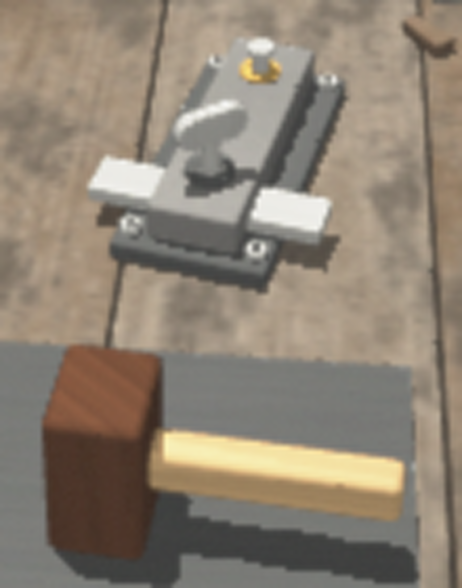

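```bash
cat > h.py <<'E'
from plant import bot
import numpy as np, cv2
from scipy.spatial.transform import Rotation as R
def un(n,u,v,z):
    c=bot.get_calibration(n);V=c['view'];Rm=V[:3,:3];t=V[:3,3]
    d=Rm.T@np.array([(u-c['cx'])/c['fx'],-(v-c['cy'])/c['fy'],-1]);o=-Rm.T@t
    return o+d*(z-o[2])/d[2]
def proj(n,p):
    c=bot.get_calibration(n);V=c['view'];q=V[:3,:3]@np.asarray(p,float)+V[:3,3]
    return np.array([c['cx']+c['fx']*q[0]/-q[2], c['cy']+c['fy']*(-q[1])/-q[2]])
def cp(x,y,s,x0,y0): return (x+.5)/s-.5+x0,(y+.5)/s-.5+y0
def tool(yaw): # tool down, tool y axis at angle yaw in world
    y=np.array([np.cos(yaw),np.sin(yaw),0]);z=np.array([0,0,-1.]);x=np.cross(y,z)
    return R.from_matrix(np.c_[x,y,z]).as_quat()
def snap(n,f,crop=None,s=1):
    a=bot.camera(n)[:,:,::-1]
    if crop: x0,x1,y0,y1=crop;a=cv2.resize(a[y0:y1,x0:x1],None,fx=s,fy=s,interpolation=cv2.INTER_CUBIC)
    cv2.imwrite("pics/"+f,a)
E
python3 - <<'E'
from h import *
np.set_printoptions(precision=1,suppress=True)
f=lambda x,y,z:un("top",*cp(x,y,7.5,225,180),z)
C=np.array([f(*p,14) for p in [(110,130),(670,262),(607,520),(50,382)]]);print(C,C.mean(0))
for i in range(4): print(np.linalg.norm(C[i]-C[i-1]))
e=C[0]+C[3]-C[1]-C[2]; gy=np.arctan2(e[1],e[0])-np.pi/2;print("guide yaw",gy)
g=C.mean(0);u=np.array([-np.sin(gy),np.cos(gy),0])
print("screw",g+60*u,"pin",g-60*u,"pin meas",f(519,357,62))
a,b=f(168,228,90),f(230,320,90);print("wing",a,b,(a+b)/2,np.linalg.norm(a-b),np.arctan2(*(a-b)[1::-1])-gy)
m=lambda x,y,z:un("top",*cp(x,y,7,130,180),z)
H=np.array([m(*p,92) for p in [(148,73),(293,90),(280,222),(130,197)]]);print(H,H.mean(0),[np.linalg.norm(H[i]-H[i-1]) for i in range(4)])
h=[m(*p,60) for p in [(193,222),(240,228),(157,530),(213,540)]];print(np.array(h))
s=lambda x,y,z:un("side",*cp(x,y,4.2,235,205),z)
print("side pin",s(262,46,62),"head",s(68,346,92),s(160,352,92),s(46,424,92),s(143,437,92))
print("handle end",s(403,462,60),s(400,487,60))
E
```

```text
[[ 634.7    5.1   14. ]
 [ 589.3 -207.7   14. ]
 [ 491.6 -185.3   14. ]
 [ 539.    25.    14. ]] [563.7 -90.7  14. ]
97.70435740315226
217.59187265491207
100.17284894264482
215.61292580402886
guide yaw -0.21614887190904075
screw [576.5 -32.1  14. ] pin [ 550.8 -149.3   14. ] pin meas [ 550.2 -148.9   62. ]
wing [592.2 -22.2  90. ] [560. -45.  90.] [576.1 -33.6  90. ] 39.42624707431659 0.8320682242151307
[[639.6 234.1  92. ]
 [634.4 179.1  92. ]
 [584.1 182.   92. ]
 [592.4 238.8  92. ]] [612.6 208.5  92. ] [np.float64(47.51897637145186), np.float64(55.20905319975109), np.float64(50.36391135283865), np.float64(57.37290857817674)]
[[585.6 223.   60. ]
 [583.7 204.8  60. ]
 [466.5 231.7  60. ]
 [463.1 210.1  60. ]]
side pin [ 546.3 -147.5   62. ] head [630.6 183.1  92. ] [584.1 183.3  92. ] [633.7 237.4  92. ] [586.8 241.7  92. ]
handle end [461.6 216.1  60. ] [463.5 232.4  60. ]
```

```bash
python3 - <<'E'
from h import *
np.set_printoptions(precision=3,suppress=True)
yaw=-0.078; hd=np.array([612.5,209.5]); g=hd-53*np.array([np.cos(yaw),np.sin(yaw)]);print(g)
for k in(1,-1):
    print(k,bot.solve_ik([*g,220],tool(yaw+k*np.pi/2)),bot.solve_ik([576.3,-33,59],tool(.616+k*np.pi/2)))
    print(bot.solve_ik([498,-145,120],tool(yaw+k*np.pi/2)))
E
```

```text
[559.661 213.63 ]
1 [ 0.691  0.239 -0.172  0.    -1.16  -2.339] [ 0.282  0.362 -0.413  0.    -0.796 -1.236]
[ 0.095  0.201 -0.475  0.    -0.894 -1.744]
-1 [ 0.691  0.239 -0.172  0.    -1.16   0.802] [ 0.282  0.362 -0.413  0.    -0.796  1.905]
[ 0.095  0.201 -0.475  0.    -0.894  1.397]
```

```bash
python3 - <<'E'
from h import *
np.set_printoptions(precision=3,suppress=True)
yaw=-0.078; g=[559.7,213.6]; q=tool(yaw-np.pi/2)
bot.move_ptp([*g,180],q)
bot.line_to([*g,75],150)
snap("side","m1.png",(200,400,200,360),4); snap("top","m1t.png",(120,260,160,280),5.7)
s=bot.read_state();print(s['t'],s['tcp_pos'],s['contact_force'])
E
```

```text
4.1917 [560.411 214.04   76.216] [ 0.515 -0.637  0.129]
```

View pics/m1.png

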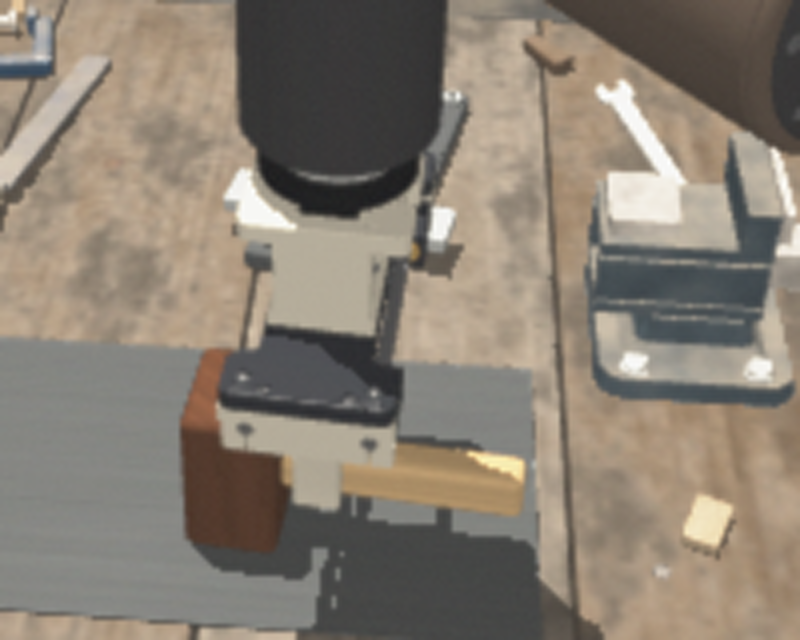

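View pics/m1t.png

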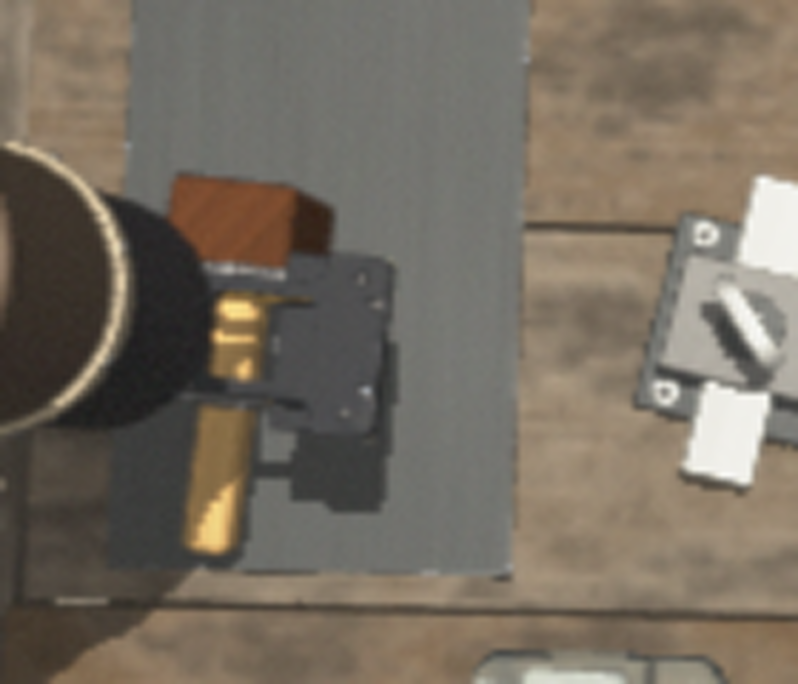

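The fingers straddle the handle close to the head, as planned (side crop: finger at about (315,480), between the head and the handle end). Next I lower, grip and lift.

```bash
python3 - <<'E'
from h import *
np.set_printoptions(precision=3,suppress=True)
g=[559.7,213.6]
bot.line_to([*g,32],80)
s=bot.read_state();print(s['t'],s['tcp_pos'],s['contact_force'])
bot.move_gripper(10,60)
s=bot.read_state();print(s['t'],s['tcp_pos'],s['contact_force'],s['width'])
bot.line_to([*g,112],100)
bot.pause(.2)
s=bot.read_state();print(s['t'],s['tcp_pos'],s['contact_force'],s['moment'],s['width'])
snap("side","m2.png",(200,400,180,330),4); snap("top","m2t.png",(120,260,160,280),5)
E
```

```text
4.875 [559.883 213.697  32.05 ] [0.195 0.626 0.214]
5.925 [559.673 213.591  31.974] [0.868 0.537 0.873] 21.857159340714624
7.075 [559.403 213.387 111.226] [ 0.377  0.037 -2.732] [-0.08   0.263 -0.066] 21.451367986639664
```

View pics/m2.png

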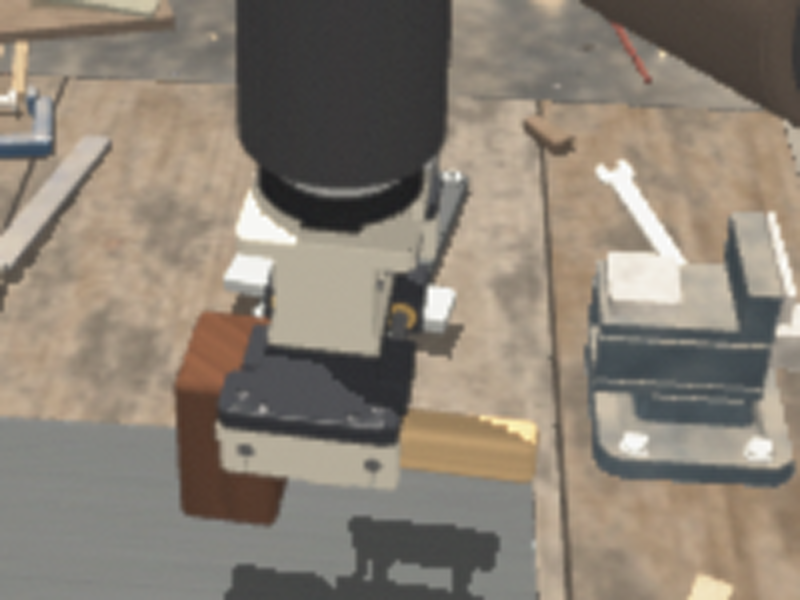

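View pics/m2t.png

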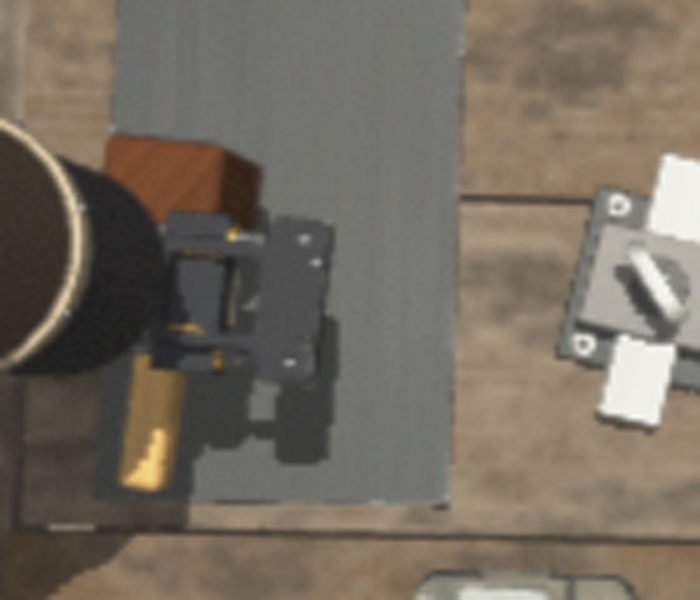

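Mallet is held level (handle straight along (400–535, 440) in the side crop, head clear of the sheet). Now the pin.

```bash
python3 - <<'E'
from h import *
np.set_printoptions(precision=3,suppress=True)
q=tool(-0.078-np.pi/2)
bot.line_to([559.5,213.5,150],120)
p=[496.8,-144.4]
bot.line_to([*p,150],220,ori=q)
bot.line_to([*p,105],100)
bot.pause(.15)
s=bot.read_state();print(s['t'],s['tcp_pos'],s['contact_force'],s['moment'])
snap("side","p1.png",(230,400,120,270),4.4); snap("top","p1t.png",(220,360,140,260),5)
E
```

```text
10.1917 [ 497.447 -144.347  105.781] [-0.945  0.011 -3.943] [-0.075  0.311 -0.044]
```

View pics/p1.png

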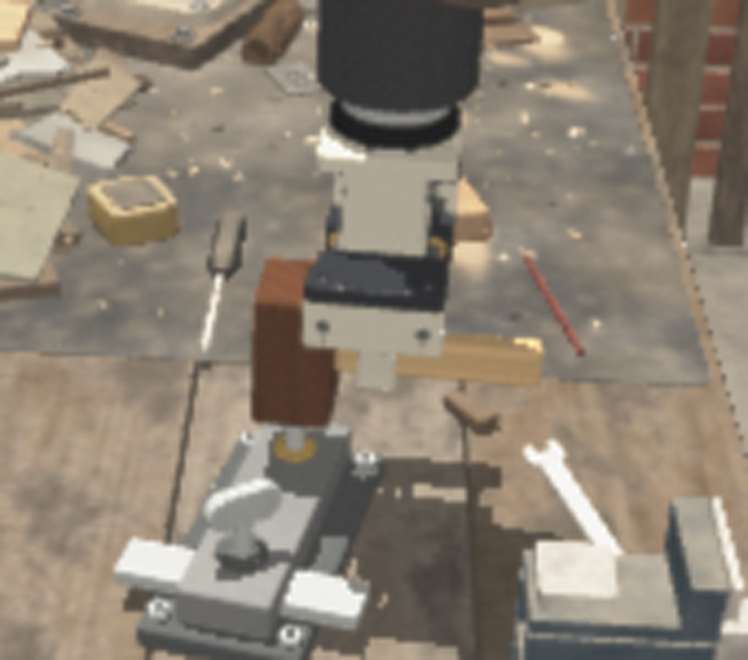

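View pics/p1t.png

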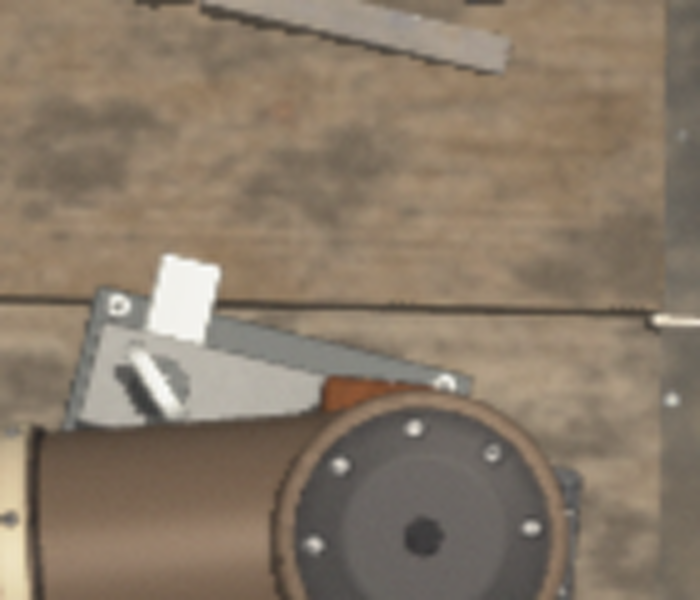

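The head's face (side crop x 252–335) sits over the pin (295,440). Pressing down in small steps.

```bash
python3 - <<'E'
from h import *
np.set_printoptions(precision=2,suppress=True)
p=[496.8,-144.4]
z=94
while z>66:
    bot.line_to([*p,z],40); bot.pause(.1)
    s=bot.read_state();print(z,round(s['t'],2),s['tcp_pos'],s['contact_force'],s['moment'])
    if s['contact_force'][2]>30: break
    z-=2
bot.pause(.2)
snap("side","p2.png",(230,400,120,270),4.4)
E
```

```text
94 10.82 [ 496.87 -144.43   93.98] [-0.09  0.27 -3.45] [-0.11  0.26  0.04]
92 11.17 [ 496.73 -144.41   92.  ] [-0.88  0.46 -3.29] [-0.07  0.28  0.03]
90 11.52 [ 496.95 -144.41   90.1 ] [-0.41  0.26 -0.92] [-0.07  0.38 -0.04]
88 11.87 [ 496.95 -144.41   87.98] [ 0.11 -0.39 -0.66] [-0.18  0.16 -0.06]
86 12.22 [ 496.95 -144.39   85.91] [-0.15 -0.3  -0.96] [-0.3  -0.01 -0.02]
84 12.57 [ 496.92 -144.4    83.91] [ 0.47 -0.65 -1.48] [-0.39 -0.15  0.01]
82 12.92 [ 496.92 -144.4    81.94] [ 0.41 -1.92  0.1 ] [-0.38 -0.18 -0.04]
80 13.27 [ 496.9  -144.41   79.94] [-0.05  0.16  0.66] [-0.37 -0.13 -0.01]
78 13.62 [ 496.38 -144.6    78.85] [-4.98  0.45 10.97] [ 0.08  1.64 -0.11]
76 13.97 [ 495.57 -144.69   77.35] [-10.18   1.57  19.52] [0.64 3.32 0.  ]
74 14.32 [ 494.61 -144.69   75.46] [-14.38   2.94  25.47] [1.07 4.57 0.03]
72 14.67 [ 493.66 -144.69   73.29] [-16.63   3.33  27.61] [1.41 5.48 0.08]
70 15.02 [ 492.8  -144.66   71.04] [-19.36   4.91  27.87] [1.57 6.18 0.13]
68 15.37 [ 492.24 -144.66   69.14] [-20.71   5.69  31.68] [1.97 7.03 0.19]
```

View pics/p2.png

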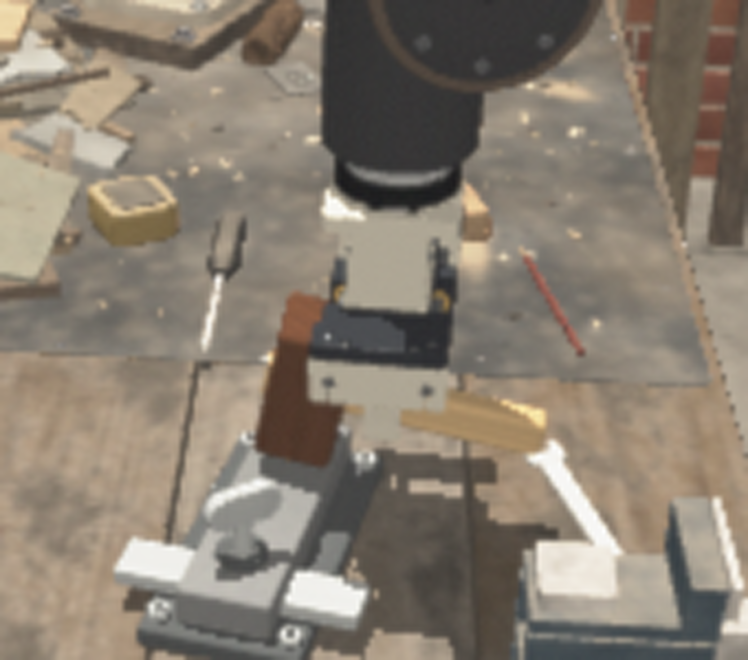

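The pin reached its stop (force rises from z≈79.5 on); the mallet then tilted in the grip. Raise, measure the tilt and compensate it with the tool.

```bash
python3 - <<'E'
from h import *
np.set_printoptions(precision=2,suppress=True)
q=tool(-0.078-np.pi/2)
p=[496.8,-144.4]
bot.line_to([*p,160],120)
bot.line_to([559.7,213.6,160],220,ori=q)
bot.pause(.2)
s=bot.read_state();print(s['t'],s['tcp_pos'],s['contact_force'],s['width'])
snap("side","r1.png",(210,380,150,290),4.4); snap("top","r1t.png",(225,325,180,260),7.5)
E
```

```text
18.5333 [559.73 212.99 160.17] [ 0.24  0.27 -3.24] 21.632986653562448
```

View pics/r1.png

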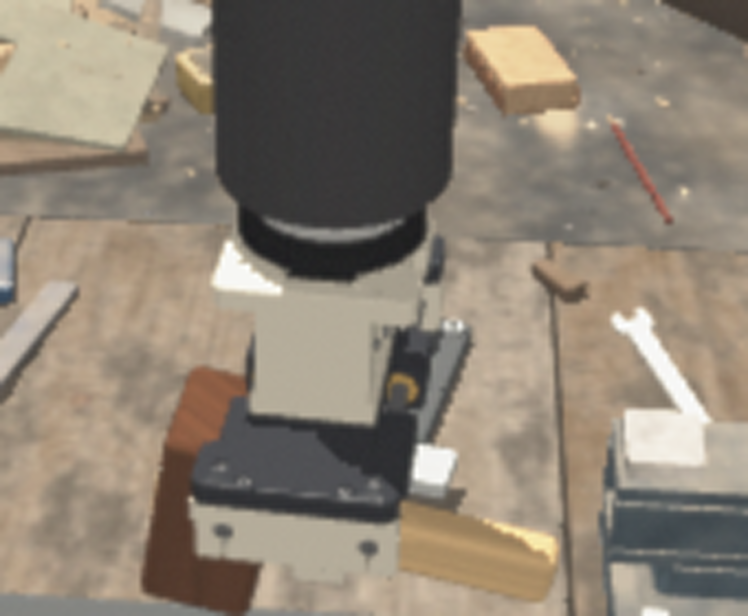

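View pics/r1t.png

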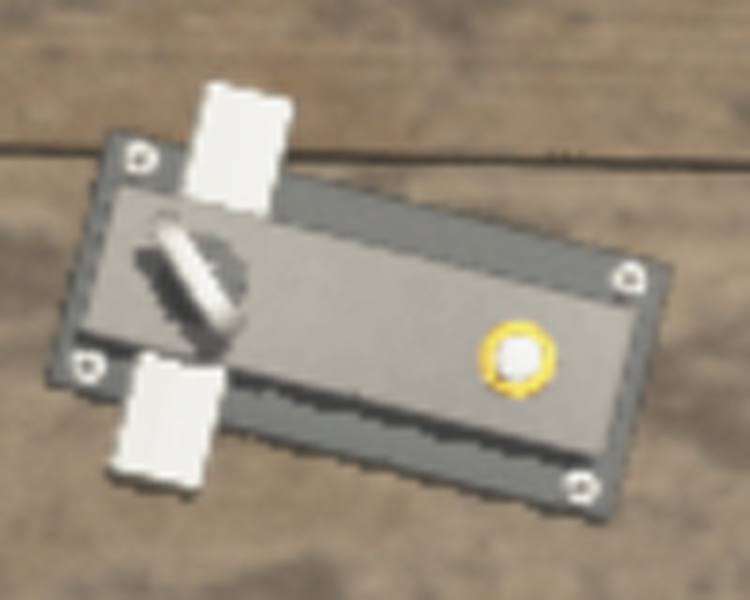

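Pin now reads lower in the top crop ((519,357), collar visible all round). Mallet is tilted about 10° (handle end down). Tilt the tool 0.18 rad and set down.

```bash
python3 - <<'E'
from h import *
np.set_printoptions(precision=2,suppress=True)
yaw=-0.078
q0=R.from_quat(tool(yaw-np.pi/2))
ax=np.array([-np.sin(yaw),np.cos(yaw),0])
r=R.from_rotvec(0.18*ax)*q0; zt=r.apply([0,0,1])
G=np.array([559.7,213.6,0])
T=lambda z: list(G+[0,0,z]+19*zt)
print(zt)
bot.line_to(T(130),120,ori=r.as_quat())
bot.line_to(T(65),120); bot.pause(.2)
s=bot.read_state();print(s['t'],s['tcp_pos'],s['contact_force'])
snap("side","d1.png",(210,380,190,330),4.4); 
E
```

```text
[-0.18  0.01 -0.98]
20.0833 [556.87 214.2   47.32] [-0.54 -0.36 -2.54]
```

View pics/d1.png

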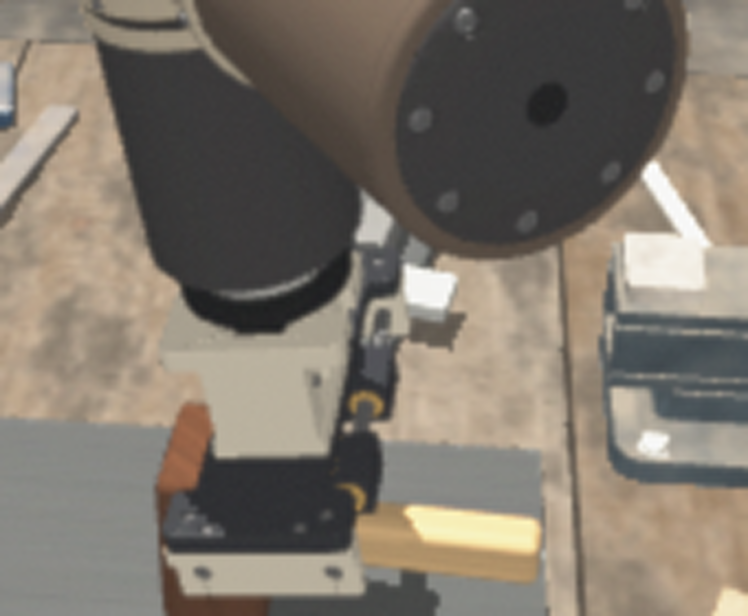

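Handle level again (bottom edge slope 3.8° in the picture versus 3.4° at the original level hold). Lower until contact, release.

```bash
python3 - <<'E'
from h import *
np.set_printoptions(precision=2,suppress=True)
yaw=-0.078
q0=R.from_quat(tool(yaw-np.pi/2))
ax=np.array([-np.sin(yaw),np.cos(yaw),0])
r=R.from_rotvec(0.18*ax)*q0; zt=r.apply([0,0,1])
G=np.array([559.7,213.6,0])
T=lambda z: list(G+[0,0,z]+19*zt)
z=55.
while z>44:
    bot.line_to(T(z),30); bot.pause(.08)
    s=bot.read_state();print(z,round(s['t'],2),s['tcp_pos'],s['contact_force'],s['moment'])
    if s['contact_force'][2]>1.5: break
    z-=1
bot.move_gripper(44); bot.pause(.1)
s=bot.read_state();print(s['t'],s['width'],s['contact_force'])
bot.line_to(T(z)-60*zt,120)
bot.line_to(T(z)-120*zt,200)
snap("side","d2.png",(210,380,200,340),4.4);snap("top","d2t.png",(120,260,160,280),5)
E
```

```text
55.0 20.7 [556.39 213.86  36.26] [ 0.15  0.09 -2.7 ] [-0.16 -0.63  0.04]
54.0 21.03 [556.32 213.89  35.36] [-0.56 -0.43 -2.73] [-0.15 -0.51 -0.  ]
53.0 21.37 [556.31 213.89  34.31] [-0.12  0.31 -3.68] [-0.13 -0.55 -0.01]
52.0 21.7 [556.31 213.83  33.29] [ 0.02  0.31 -3.47] [-0.13 -0.5   0.01]
51.0 22.03 [556.3  213.83  32.29] [-0.06 -0.16 -3.53] [-0.1  -0.53 -0.06]
50.0 22.37 [556.29 213.86  31.28] [ 0.04 -0.35 -3.24] [-0.11 -0.58 -0.08]
49.0 22.7 [556.42 213.94  30.72] [-2.33  0.06  2.43] [-0.22  0.19 -0.02]
23.4333 44.170536103494435 [0.45 0.25 0.37]
```

View pics/d2.png

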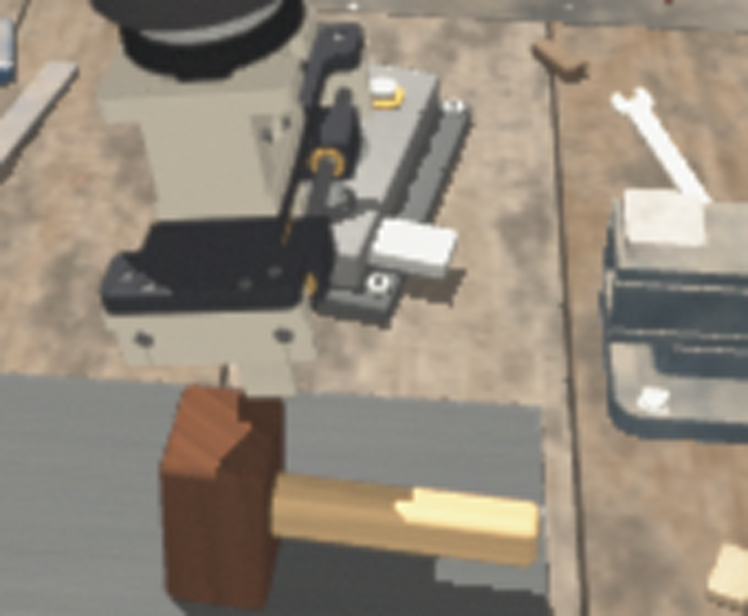

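View pics/d2t.png

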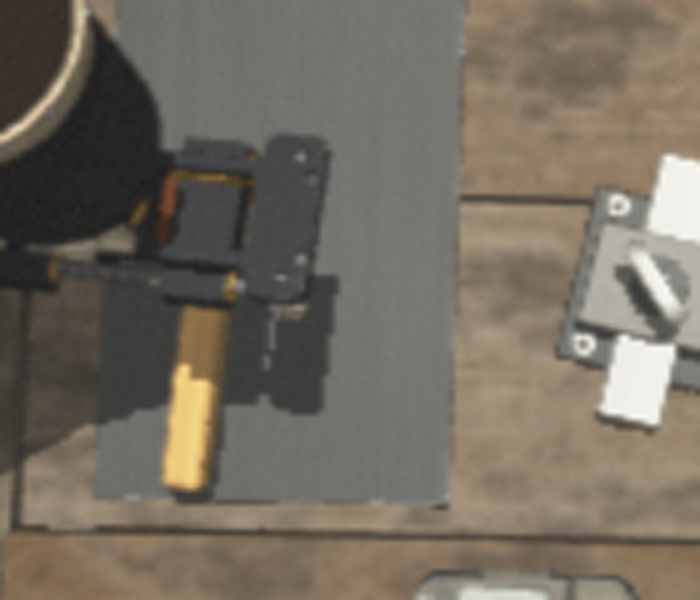

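The mallet stands level on the sheet at about (220,500) in the side crop, released; the pin (385,90) is down. Now the thumbscrew.

```bash
python3 - <<'E'
from h import *
np.set_printoptions(precision=3,suppress=True)
q=tool(.616+np.pi/2); c=[576.3,-32.8]
bot.move_ptp([*c,200],q)
bot.line_to([*c,112],150); bot.pause(.15)
s=bot.read_state();print(s['t'],s['tcp_pos'],s['joint_pos'])
snap("side","s1.png",(220,390,160,300),4.4);snap("top","s1t.png",(225,325,180,260),7.5)
E
```

```text
27.4 [577.105 -32.589 113.21 ] [ 0.282  0.298 -0.357  0.    -0.913 -1.237]
```

View pics/s1.png

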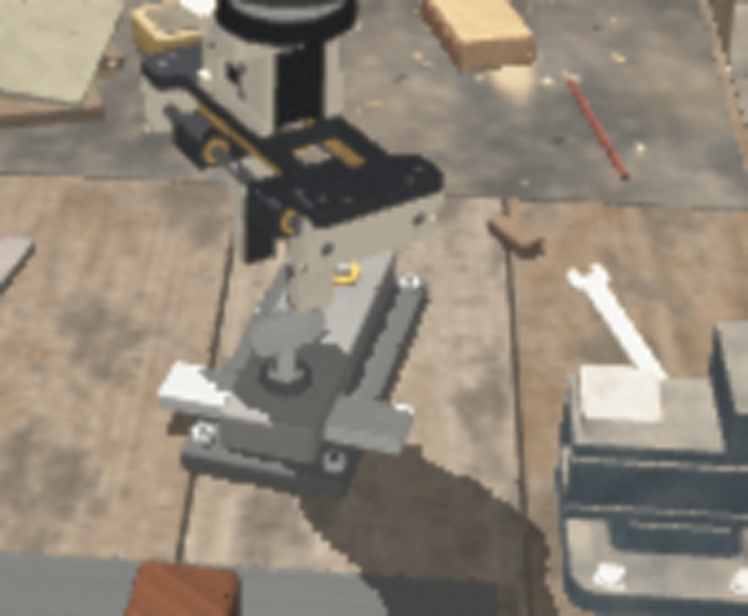

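View pics/s1t.png

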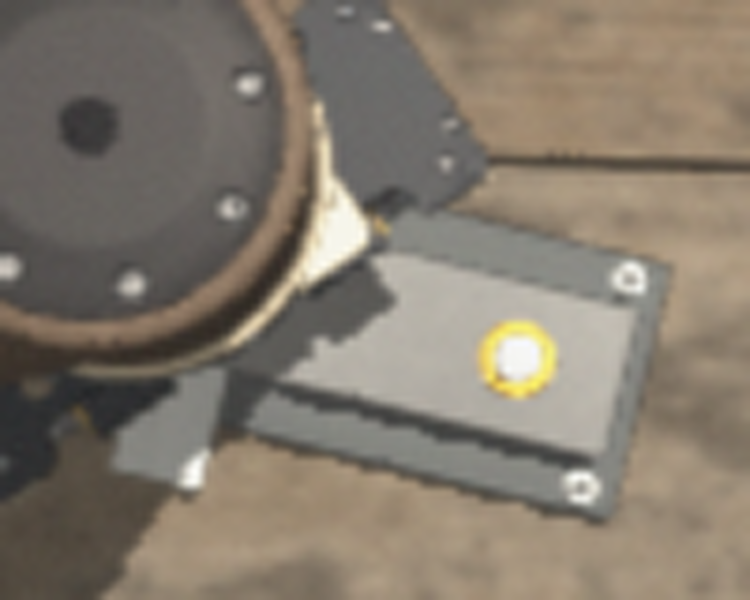

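Fingers straddle the wings (side crop: wing at (290,330) below the near finger). Lower, grip, turn clockwise until torque rises.

```bash
python3 - <<'E'
from h import *
np.set_printoptions(precision=3,suppress=True)
c=[576.3,-32.8]
bot.line_to([*c,60],100)
bot.move_gripper(5,30); bot.pause(.15)
s=bot.read_state();print(s['t'],s['tcp_pos'],s['contact_force'],s['moment'],s['width'])
q=np.array(bot.solve_ik([*c,60],tool(.616+np.pi/2)));a0=q[5];print(a0)
d=0
while d>-1.1:
    d-=0.1 if d>-.65 else .04
    q[5]=a0+d; bot.move_joints(q); bot.pause(.05)
    s=bot.read_state();print(round(d,2),round(s['t'],2),s['joint_pos'][5]-a0,s['moment'],s['contact_force'],s['width'])
    if s['moment'][2]>0.6 or s['moment'][2]<-.6: break
E
```

```text
28.975 [575.649 -31.827  60.144] [-3.817  6.426  4.351] [ 2.514  1.571 -0.025] 10.554298585841824
-1.236657500935857
-0.1 29.27 -0.10020430742982911 [ 2.174  1.367 -0.043] [-3.8    5.579  3.929] 10.280234318199845
-0.2 29.57 -0.1991805664712254 [ 1.915  1.25  -0.031] [-2.615  5.782  3.738] 10.375864423714795
-0.3 29.88 -0.29678316988940456 [ 1.853  1.381 -0.048] [-3.194  4.672  3.35 ] 9.84014929326668
-0.4 30.18 -0.39460872221566357 [ 1.731  1.308 -0.003] [-3.91   3.863  4.037] 10.261143451607733
-0.5 30.48 -0.4931925910777646 [1.468 1.428 0.006] [-4.166  4.169  4.936] 10.308008428924994
-0.6 30.77 -0.5923831952518754 [ 1.141  1.502 -0.043] [-3.598  3.112  5.663] 10.408341234094932
-0.7 31.07 -0.6924386131173521 [ 0.813  1.44  -0.068] [-4.321  1.861  5.348] 10.447855183021238
-0.74 31.38 -0.7322740815289879 [0.617 1.425 0.005] [-3.493  1.976  5.78 ] 10.048325694251146
-0.78 31.68 -0.7722981532637441 [0.512 1.343 0.015] [-3.698  1.608  5.042] 9.976544483428883
-0.82 31.98 -0.8122653536736197 [0.273 1.306 0.037] [-4.108  0.934  5.016] 10.669899565210176
-0.86 32.27 -0.8522260127686634 [0.183 1.295 0.05 ] [-4.055  0.476  5.197] 10.17076537252382
-0.9 32.58 -0.8918615899770841 [0.118 1.355 0.351] [-3.765  0.477  4.659] 10.820508735376832
-0.94 32.88 -0.9349593802424079 [-1.051  1.155  0.634] [-3.224 -1.787  5.207] 10.91687838946595
```

Torque rises sharply past d≈−0.87, so it is seated (vision predicted −0.83). Back off π/2.

```bash
python3 - <<'E'
from h import *
np.set_printoptions(precision=3,suppress=True)
c=[576.3,-32.8]
q=np.array(bot.solve_ik([*c,60],tool(.616+np.pi/2))); 
a0=-1.2367
bot.pause(.2)
print(q)
for d in list(np.arange(-.8,.7,.15))+[.70]:
    q[5]=a0+d; bot.move_joints(q)
bot.pause(.3)
s=bot.read_state();print(s['t'],s['joint_pos'][5]-a0,s['moment'],s['contact_force'],s['width'],s['tcp_pos'],s['qvel'])
snap("side","f1.png",(220,390,190,330),4.4);snap("top","f1t.png",(120,320,150,270),4)
E
```

```text
[ 0.282  0.361 -0.412  0.    -0.798 -1.237]
36.3 0.6970942091913047 [ 4.549  4.291 -0.046] [-11.778  11.649  12.373] 10.319801396337887 [574.663 -30.97   59.952] [ 0.001  0.002  0.003 -0.001 -0.002 -0.002]
```

View pics/f1.png

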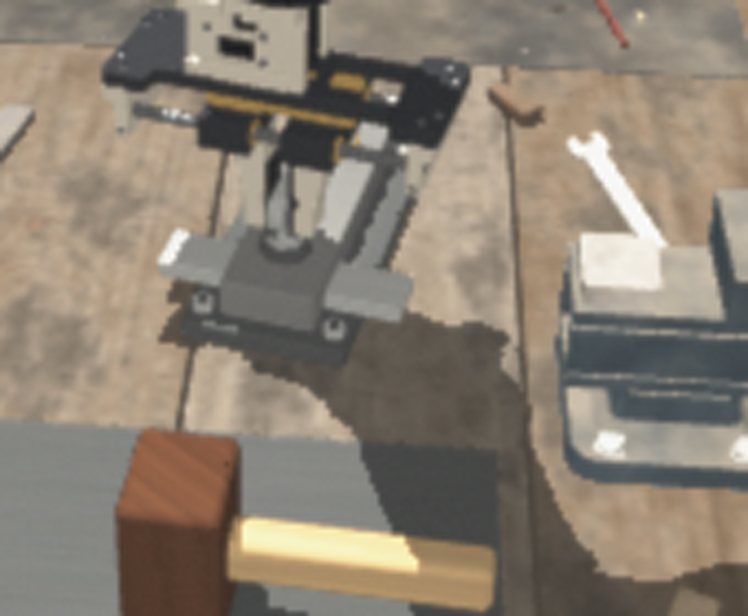

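View pics/f1t.png

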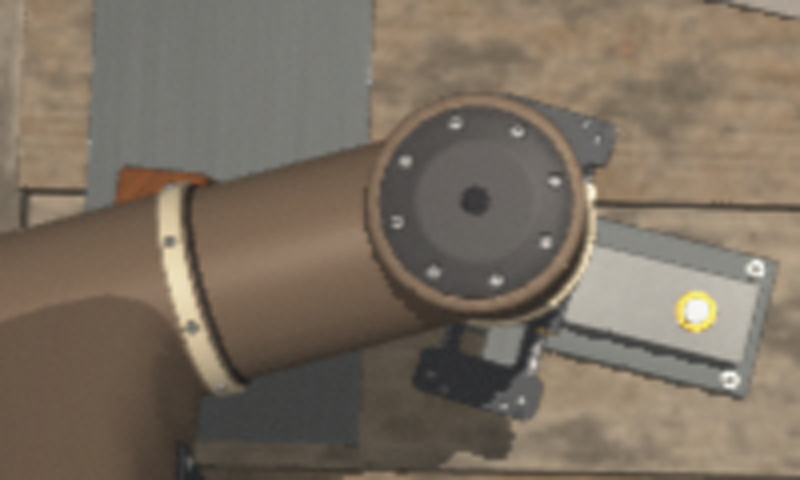

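```bash
python3 - <<'E'
from plant import bot
bot.close_job()
E
```

```text
the job is handed in; nothing more can be done
```

I handed the job in at about 36 s of the 64 s allowed. No verdict came back, so the results below rest on my own checks.

- **Pin:** I pressed it down with the mallet, held by its handle. The force rose sharply once the tool had gone down the pin's 12 mm travel, and later pictures from both cameras show it down. I kept pressing too long after the stop, so the mallet tilted about 10° in the grip.
- **Mallet:** I tilted the tool 0.18 rad to bring it level again, then lowered it to contact and released it where it started. Pictures show it standing level on its sheet, well clear of the guide.
- **Thumbscrew seating:** I gripped the wings and turned clockwise. The torque climbed to 0.35 and then 0.63 N m, which puts the seat about 0.87 rad from the start; the picture estimate was 0.83 rad. I held it there for 0.2 s.
- **Thumbscrew setting:** I then backed it off by about 1.57 rad of wrist rotation. I left it standing still, with the gripper set to 30 N and the fingers 10.3 mm apart on the 10 mm wings.

**Remaining disagreement:** the wrist showed about 20 N of steady side load at the end. My estimate of the screw axis was about 2 mm off, but the arm was still and well under the force limits.

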